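Push the mixer can into the third lane

ROBOT

A 6-joint arm with a two-finger parallel gripper is mounted at the origin on the work surface. World frame = base frame: x ahead of the robot, y to its left, z up, the work surface at z = 0. Lengths are in m, angles in rad, forces in N, time in s.
With the tool pointing down it reaches from about 0.35 to 0.925 m from the base axis. Payload 6.4 kg.
Tool frame: the origin (TCP) lies at the very end of the fingers, on their centre line; the grasp point (between the pads) lies 19 mm behind it; z points along the fingers, y is the line along which they close (so a half turn about z gives the same grasp; the last joint's range is limited). The gripper opens to 85 mm and grips with 20 to 120 N. Pads are 22 mm wide; open, the fingers measure 114 mm over their backs; the gripper's body (76 mm by 85 mm) begins 54 mm behind the grasp point. The pads swing forward as they close: fully open they stand 13 mm farther back than shut.
Start: joints at [-1.519, 0.245, 1.558, -0, 1.339, -0.174], TCP at [0.146, -0.634, 0.231] pointing down, gripper open.
Joint ranges: [-3.13, 3.13], [-1.02, 2.26], [0.13, 2.54], [-0.95, 4.09], [0.21, 2.88], [-2.74, 2.74]. Speed limits (rad/s): [2.57, 2.57, 3.14, 3.14, 3.14, 3.14].

INTERFACE

Orientations are given as a unit quaternion [x, y, z, w].
In Python, from rig import env, cams gives the robot as it stands.
- The arm moves only by the tool arm_command, never from a script. Its argument "motion" is a list of rows, each an object of numbers: "x", "y", "z": the shift along the tool's x, y, z in mm; "rx", "ry", "rz": the turn, a rotation vector about the tool's x, y, z in degrees. In form: [{"x": .., "y": .., "z": .., "rx": .., "ry": .., "rz": ..}, ...]. A call has 1 to 12 rows; each row is the pose to reach, as a shift and turn from the pose commanded when the call began, along the tool's axes at that moment; what a row does not reach only later rows make up. A row lasts 1/10 s, in which the tool goes at most 50 mm and 8.59 degrees, less where a joint would pass 70% of its speed; a pose out of reach is approached as far as the arm can. A call with a gripper value outside its range is refused whole. "hand" is the opening, from 0 (shut) to 1 (fully open), set as the call begins (left out, the last holds). The fingers move at their own pace and stop on an object; the grip force is fixed at half the most. Time passes only in rows, so rows that repeat a pose let the fingers close. It gives the time, the measured TCP pose, the force, the opening and the grip force at its end, in the units of the state.
- env.state(): the state, without advancing time (a new reading comes with each control period).
- cams.grab_frame(name): name is "scene" or "side" or "wrist"; returns a dict with "image" (480x640x3 uint8, red, green, blue), "z_map" (480x640 float32, m along the optical axis (not along the pixel's ray), 0 where there is no reading), "fovy" (degrees; the focal length in pixels is half the picture's height over the tangent of half this angle, whatever the lens; pixels are square), "cx", "cy" (the principal point, pixels), "position" and "orientation" of the camera in the world. Camera axes: x right, y up, looking along -z (the intrinsics and any distortion apply to the point x, -y, -z); pixel columns grow to the right and rows downward; lengths in m; the calibration is good to about 2 mm. The wrist camera is an equidistant fisheye: a pixel r from the principal point sees the ray r / f radians off the axis. A picture is of the moment at which its call begins.
- env.hand_in(): hands the job in; it is judged then, once.
The state is a dict: "time_s": time; "q": joint angles; "joint_velocities": joint speeds; "tau": joint torques, N m; "tool_pos": TCP position; "ee_rot": TCP orientation; "force": force on the tool from outside, world axes, zero at the start; "wrist_torque": the same for the moment, N m; "width": opening from 0.0 (shut) to 1.0 (fully open); "finger_force": force on a finger pad.
Only numpy, scipy, OpenCV 4.12 (cv2) and the standard library are available. Lean on these libraries where they do the work, as an engineer would, in place of code of your own. Each camera call takes 0.05 s, during which the arm holds its last target. There are 200 camera calls.

TASK

The loose drinks can belongs in the third gap of the wooden can rack, counting from the end where the cocktail shaker stands. Count with a fingertip: run it along the rack's walls from that end, touching the end wall, then the second, then the third, which is where the third gap begins; then gently push the can over the counter into that gap until it is up against the can already standing there. Only push it, upright on the counter, without gripping or lifting it, and leave everything else where it stands.

Things in the scene. Friction and masses are not known exactly. Their poses are not given: they have to be found in the camera images.
- rack: wooden can rack fixed to the counter: back board (300 wide, 56 high) and five upright walls running forward from it, making four lanes 60 wide, open in front and above; no floor. Origin: centre of its 130 by 300 footprint on the counter; x to the back board, y to the robot's left. Wall fronts x = -65, back board's face x = +50, lane centres y = +108, +36, -36, -108. (sizes in mm)
- wall1: wall 1 of the rack counted from the left as the robot faces it (y = +144 mm in the rack's frame), an end wall; 12 thick, 50 high, rounded front end. Origin: middle of its flat top edge (50 above the counter), 15 behind its front end; axes as the rack's. (sizes in mm)
- wall2: wall 2 of the rack counted from the left as the robot faces it (y = +72 mm in the rack's frame); 12 thick, 50 high, rounded front end. Origin: middle of its flat top edge (50 above the counter), 15 behind its front end; axes as the rack's. (sizes in mm)
- wall3: wall 3 of the rack counted from the left as the robot faces it (y = +0 mm in the rack's frame); 12 thick, 50 high, rounded front end. Origin: middle of its flat top edge (50 above the counter), 15 behind its front end; axes as the rack's. (sizes in mm)
- wall4: wall 4 of the rack counted from the left as the robot faces it (y = -72 mm in the rack's frame); 12 thick, 50 high, rounded front end. Origin: middle of its flat top edge (50 above the counter), 15 behind its front end; axes as the rack's. (sizes in mm)
- wall5: wall 5 of the rack counted from the left as the robot faces it (y = -144 mm in the rack's frame), an end wall; 12 thick, 50 high, rounded front end. Origin: middle of its flat top edge (50 above the counter), 15 behind its front end; axes as the rack's. (sizes in mm)
- can: the loose drinks can to be put away: plain aluminium, upright on the counter in front of the rack; 53 diameter, 90 high, 0.12 to 0.24 kg, full and rigid. Origin: centre of its foot; z along its axis. It slides on the counter, and pushed below half its height it does not tip. (sizes in mm)
- stock1_mid (a point): a can just like the loose one, already at the back of the first lane from the left as the robot faces it, within about 6 mm of the back board. This point is its centre, 45 above its foot. (sizes in mm)
- stock2_mid (a point): a can just like the loose one, already at the back of the second lane from the left as the robot faces it, within about 6 mm of the back board. This point is its centre, 45 above its foot. (sizes in mm)
- stock3_mid (a point): a can just like the loose one, already at the back of the third lane from the left as the robot faces it, within about 6 mm of the back board. This point is its centre, 45 above its foot. (sizes in mm)
- stock4_mid (a point): a can just like the loose one, already at the back of the fourth lane from the left as the robot faces it, within about 6 mm of the back board. This point is its centre, 45 above its foot. (sizes in mm)
- shaker: steel cocktail shaker, 86 at its widest, 230 high, standing loose beside one end of the rack, left or right: the count starts from that end. Origin: centre of its foot. (sizes in mm)
- ice_bucket: open steel ice bucket with two small knobs, 110 across, 115 high, standing loose beside the other end of the rack. Origin: centre of its foot. (sizes in mm)
- jigger: small steel measuring cup, waisted, 46 across, 75 high, standing loose to the right of the work. Origin: centre of its foot. (sizes in mm)
- tumbler: empty glass tumbler, 76 across, 85 high, standing loose to the left of the work. Origin: centre of its foot. (sizes in mm)

How it is judged:
On the way, in this order (a step that is already met when the one before it is completed fails the run):
1. a fingertip touches the end wall on the shaker's side (((y of shaker in the frame of rack above 0 m and contact force between the fingers and wall1 above 0.3 N) or (y of shaker in the frame of rack below 0 m and contact force between the fingers and wall5 above 0.3 N))), for 0.04 s.
2. then the second wall (((y of shaker in the frame of rack above 0 m and contact force between the fingers and wall2 above 0.3 N) or (y of shaker in the frame of rack below 0 m and contact force between the fingers and wall4 above 0.3 N))), for 0.04 s.
3. then the third wall (((y of shaker in the frame of rack above 0 m and contact force between the fingers and wall3 above 0.3 N) or (y of shaker in the frame of rack below 0 m and contact force between the fingers and wall3 above 0.3 N))), for 0.04 s.
4. the can stands in the third gap, up against the can there (((y of shaker in the frame of rack above 0 m and y of can in the frame of rack between -0.044 and -0.028 m and horizontal distance between can and stock3_mid below 0.061 m) or (y of shaker in the frame of rack below 0 m and y of can in the frame of rack between 0.028 and 0.044 m and horizontal distance between can and stock2_mid below 0.061 m))), for 0.2 s.
At the end, for the whole second after the job is handed in: The can stands upright (within 0.1 rad) and at rest on the counter in the third gap from the shaker's end, within 8 mm of touching the can already there; the shaker, bucket, jigger and tumbler are within 20 mm, and the cans in the rack within 15 mm, of where they stood (((y of shaker in the frame of rack above 0 m and y of can in the frame of rack between -0.044 and -0.028 m and horizontal distance between can and stock3_mid below 0.061 m) or (y of shaker in the frame of rack below 0 m and y of can in the frame of rack between 0.028 and 0.044 m and horizontal distance between can and stock2_mid below 0.061 m)) and angle between can's own z axis and vertical below 0.1 rad and height (world z) of can below 0.005 m and linear speed of can below 0.02 m/s and distance of each of shaker, ice_bucket, jigger, tumbler from where it was at the start of the episode below 0.02 m and distance of each of stock1_mid, stock2_mid, stock3_mid, stock4_mid from where it was at the start of the episode below 0.015 m).
It fails at once if the can is lifted off the counter (by more than 14 mm) (height (world z) of can above 0.014 m).
It fails at once if the can is tipped (by more than 0.4 rad) (angle between can's own z axis and vertical above 0.4 rad).
It fails at once if the can is gripped or jammed hard (over 35 N from the fingers) (contact force between the fingers and can above 35 N).
It fails at once if a can in the rack is moved by more than 15 mm (distance of any of stock1_mid, stock2_mid, stock3_mid, stock4_mid from where it was at the start of the episode above 0.015 m).
It fails at once if the shaker, ice bucket, jigger or tumbler is moved by more than 20 mm (distance of any of shaker, ice_bucket, jigger, tumbler from where it was at the start of the episode above 0.02 m).
It also fails if it takes over 72 s, if anything falls off the work surface, if the arm or the gripper's body presses on something with over 40 N, if the wrist force passes 120 N, or if a joint passes its speed limit or range.

## Working session

There is one attempt and no reset: what is moved stays moved. The work goes in short steps, Python scripts to look and compute and a tool call to move; the robot and the scene stay as the last step left them, time stands still between calls to the robot, and variables do not carry over. Pictures are saved under pics/ and viewed, at most 10 in all, crops included, and the job is handed in when it is done.

Besides the shell and the picture viewer there is one more tool, called after "Call:" as a command line: name --argument value ..., lists and objects as JSON in quotes. arm_command: Moves the arm, as the interface text tells. Its arguments: {"type":"object","properties":{"motion":{"type":"array","items":{"type":"object","properties":{"x":{"type":"number"},"y":{"type":"number"},"z":{"type":"number"},"rx":{"type":"number"},"ry":{"type":"number"},"rz":{"type":"number"}}}},"hand":{"type":"number"}},"required":["motion"]}

```bash
mkdir -p pics && cat > h.py <<'E'
import numpy as np, cv2
from rig import env, cams
from scipy.spatial.transform import Rotation as R
def pts(f):
    """world point per pixel (pinhole cams)"""
    h,w=f["z_map"].shape; fl=h/2/np.tan(np.radians(f["fovy"])/2)
    v,u=np.mgrid[:h,:w]; z=f["z_map"]
    c=np.stack([(u-f["cx"])*z/fl,-(v-f["cy"])*z/fl,-z],-1)
    P=R.from_quat(f["orientation"]).apply(c.reshape(-1,3)).reshape(h,w,3)+f["position"]
    P[z<=0]=np.nan
    return P
E
python3 - <<'E'
from h import *
for n in ["scene","side"]:
    f=cams.grab_frame(n); cv2.imwrite(f"pics/{n}0.png",f["image"][:,:,::-1]); np.savez(n+"0.npz",**f)
    print(n,f["position"],f["orientation"],f["fovy"],[k for k in f])
print(env.state())
E
```

```text
scene [0.98770745 0.62599855 0.54937409] [0.12576231 0.44714837 0.84880953 0.25251646] 57.24053487344837 ['image', 'z_map', 'fovy', 'cx', 'cy', 'position', 'orientation']
side [0.20305357 0.64066859 0.69634738] [-0.11209666  0.40195441  0.87877126 -0.23157735] 47.45176026999751 ['image', 'z_map', 'fovy', 'cx', 'cy', 'position', 'orientation']
{'time_s': 0.1, 'q': array([-1.51908750e+00,  2.45796017e-01,  1.55888570e+00,  6.66359840e-06,
        1.33866217e+00, -1.74107147e-01]), 'joint_velocities': array([ 1.06891947e-04, -3.06555845e-03, -2.82524410e-03, -8.34444367e-04,
       -1.77778027e-03,  1.03033339e-05]), 'tau': array([ 3.15679117e-04, -4.30669606e+01, -3.27129292e+01, -2.02130959e-04,
        2.79681277e-03,  1.98216441e-05]), 'tool_pos': array([ 0.14551326, -0.63300024,  0.23026082]), 'ee_rot': array([ 9.93632368e-01,  1.12667437e-01,  5.67894053e-05, -8.73781691e-04]), 'force': array([-0.28625635, -0.02704332,  0.01117346]), 'wrist_torque': array([-0.00247823,  0.0153622 , -0.03193528]), 'finger_force': 0.0, 'width': 0.9973904348238383}
```

View pics/scene0.png

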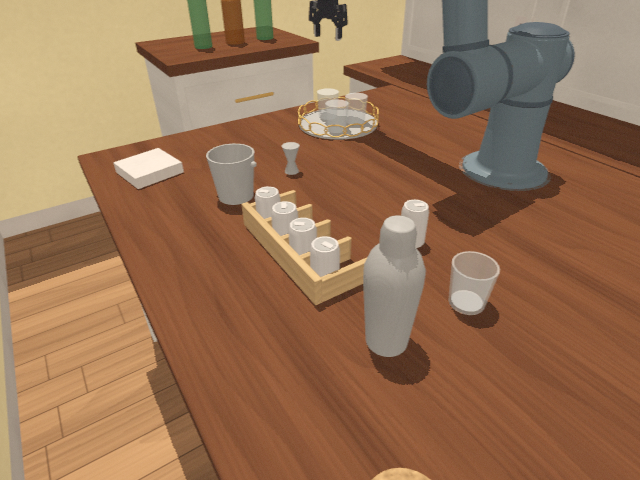

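View pics/side0.png

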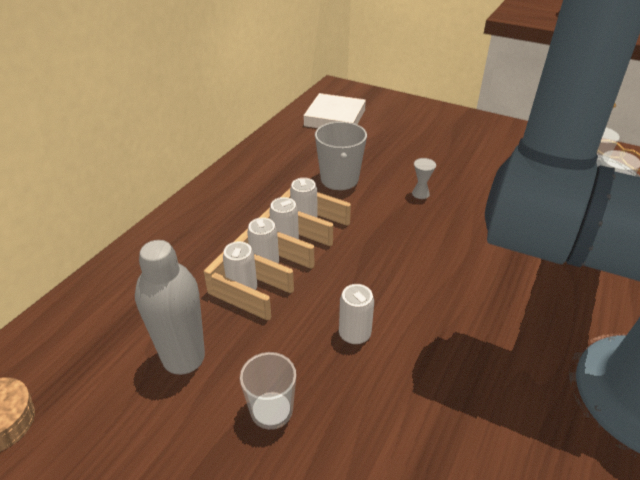

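The scene view shows the shaker (390,290) at the robot's left end of the rack, the bucket (232,175) at the other end, and the loose can (415,224) between the rack and the robot. The side view agrees: wall1 front is at (270,305), the can at (356,313), the tumbler at (270,395) and the jigger at (424,180). The count therefore runs wall1→2→3, and the target is the lane at y = -36.

```bash
python3 - <<'E'
from h import *
from scipy.optimize import least_squares
A=[]
for n in ["scene","side"]:
    f=dict(np.load(n+"0.npz")); P=pts(f); A.append(P)
px={"side":{"cantop":(357,292),"w1":(240,292),"st1":(238,250),"tumb":(270,370),"jig":(424,163),"w5f":(345,212),"shaker":(157,246)},
"scene":{"cantop":(416,206),"shaker":(398,225),"tumbrim":(474,262),"bucket":(232,152),"jig":(290,146),"w1":(345,272)}}
for n,P in zip(["scene","side"],A):
    for k,(u,v) in px[n].items(): print(n,k,np.round(P[v,u],3))
Q=[P.reshape(-1,3) for P in A]
def circ(p,r):
    s=least_squares(lambda c:np.hypot(*(p[:,:2]-c).T)-r,p[:,:2].mean(0)+[0,0],loss='soft_l1',f_scale=.002);return s.x
# map
W=np.zeros((600,800,3),np.uint8)
for i,q in enumerate(Q):
    q=q[~np.isnan(q).any(1)]; q=q[(q[:,2]>.012)&(q[:,2]<.25)]
    r=((1.0-q[:,0])*800).astype(int); c=((.5-q[:,1])*800).astype(int)
    ok=(r>=0)&(r<600)&(c>=0)&(c<800)
    h=q[ok,2]
    W[r[ok],c[ok],:]=np.stack([np.where(h>.1,255,60),np.where(abs(h-.05)<.006,255,60),np.where(abs(h-.09)<.005,255,60)],1)
cv2.imwrite("pics/map.png",W)
E
```

```text
scene cantop [0.436 0.112 0.093]
scene shaker [0.652 0.287 0.229]
scene tumbrim [0.448 0.273 0.067]
scene bucket [ 0.636 -0.316  0.096]
scene jig [ 0.482 -0.305  0.077]
scene w1 [0.636 0.155 0.049]
side cantop [0.434 0.109 0.092]
side w1 [0.621 0.159 0.042]
side st1 [0.65  0.116 0.089]
side tumb [0.489 0.27  0.052]
side jig [ 0.482 -0.306  0.074]
side w5f [ 0.574 -0.13   0.031]
side shaker [0.647 0.28  0.226]
```

View pics/map.png

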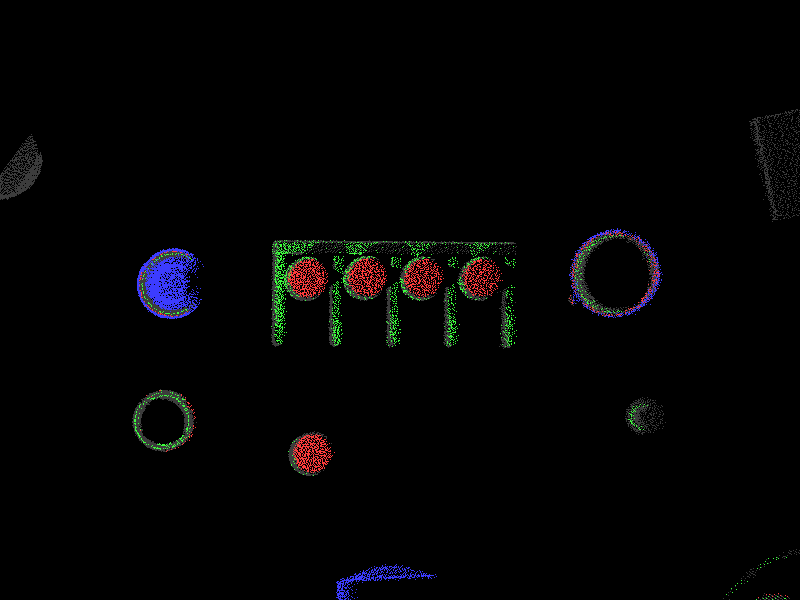

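The map shows the rack nearly square to the base, with wall fronts at row ≈347. The loose can is at (312,453), the tumbler at (163,420), the shaker at (170,283), the bucket at (617,273) and the jigger at (648,415). Next I fit the poses.

```bash
python3 - <<'E'
from h import *
from scipy.optimize import least_squares
for n in ["scene","side"]:
    q=pts(dict(np.load(n+"0.npz"))).reshape(-1,3); q=q[~np.isnan(q).any(1)]
    t=q[(abs(q[:,2]-.05)<.004)&(q[:,0]>.55)&(q[:,0]<.66)&(q[:,1]>-.2)&(q[:,1]<.2)]
    g=q[(q[:,2]>.01)&(q[:,2]<.056)&(q[:,0]>.5)&(q[:,0]<.72)&(abs(q[:,1])<.19)]
    b=q[(abs(q[:,2]-.056)<.002)&(q[:,0]>.67)&(q[:,0]<.72)&(q[:,1]>-.2)&(q[:,1]<.2)]
    def res(p):
        c,s=np.cos(p[2]),np.sin(p[2]); d=t[:,:2]-p[:2]; y=-s*d[:,0]+c*d[:,1]
        r=y-np.clip(np.round(y/.072),-2,2)*.072
        d2=b[:,:2]-p[:2]; x=c*d2[:,0]+s*d2[:,1]
        return np.r_[r, x-.0575]
    s=least_squares(res,[.634,.007,0],loss='soft_l1',f_scale=.003)
    p=s.x; c,sn=np.cos(p[2]),np.sin(p[2]); d=g[:,:2]-p[:2]; X=c*d[:,0]+sn*d[:,1]
    print(n,"rack",p, len(t),len(b),"front pct",np.percentile(X,[.2,.5,1,99.5]))
    for nm,(x0,y0) in dict(can=(.434,.11),s1=(.653,.117),s2=(.653,.044),s3=(.653,-.027),s4=(.653,-.1)).items():
        m=q[(abs(q[:,2]-.09)<.005)&(np.hypot(q[:,0]-x0,q[:,1]-y0)<.035)]
        m3=m[:,:2]; 
        lo,hi=np.percentile(m3,[1,99],axis=0)
        print(nm,len(m),(lo+hi)/2,hi-lo,m[:,2].mean())
E
```

```text
scene rack [ 0.632911    0.00648804 -0.01167579] 575 726 front pct [-0.06361795 -0.0629091  -0.06204716  0.06556041]
can 304 [0.43398938 0.10892165] [0.04430705 0.04492791] 0.09088319300074893
s1 422 [0.65294795 0.11482241] [0.04409957 0.04585113] 0.0909744688679321
s2 356 [0.65407247 0.04056364] [0.04428249 0.04501513] 0.09090211602366206
s3 307 [ 0.65402591 -0.02952036] [0.04411464 0.0458716 ] 0.09084194471672913
s4 256 [ 0.65299092 -0.10278839] [0.04493321 0.04480364] 0.09085962139321031
side rack [ 0.62921445  0.00637924 -0.05227711] 1252 120 front pct [-0.06825917 -0.0675739  -0.0662451   0.0671507 ]
can 570 [0.43205257 0.11142912] [0.04416596 0.04484469] 0.0885486754474951
s1 432 [0.6507494  0.11818137] [0.04390403 0.04481812] 0.08830430088084167
s2 369 [0.65228092 0.0432531 ] [0.04451956 0.04506086] 0.08815076215995166
s3 325 [ 0.6514821  -0.02667494] [0.04571322 0.04486451] 0.08806921867030386
s4 283 [ 0.6516722  -0.10028021] [0.04321118 0.04601406] 0.08774118744096368
```

```bash
cat >> h.py <<'E'
def go(x,y,z,head,tilt=0):
    """print shift (mm) and rotvec (deg) in tool axes to reach world TCP pose; head = heading of tool x; tilt = deg about tool y"""
    s=env.state(); r0=R.from_quat(s["ee_rot"])
    r1=R.from_euler("z",head,degrees=True)*R.from_euler("x",180,degrees=True)*R.from_euler("y",tilt,degrees=True)
    d=r0.inv().apply(np.array([x,y,z])-s["tool_pos"])*1e3
    print(s["time_s"],s["tool_pos"].round(4),"F",s["force"].round(2),"d",d.round(1),"rv",np.degrees((r0.inv()*r1).as_rotvec()).round(1), s["width"])
E
python3 -c "
from h import *
go(.583,.152,.10,109)"
```

```text
0.1 [ 0.1455 -0.633   0.2303] F [-0.29 -0.03  0.01] d [ 602.1 -666.9  131.6] rv [ -0.1  -0.1 -96.1] 0.9973904348238383
```

Call:
arm_command --hand 0 --motion '[{"x": 602,"y": -667,"z": 30,"rz": -96},{"x": 602,"y": -667,"z": 30,"rz": -96},{"x": 602,"y": -667,"z": 30,"rz": -96},{"x": 602,"y": -667,"z": 30,"rz": -96},{"x": 602,"y": -667,"z": 30,"rz": -96},{"x": 602,"y": -667,"z": 30,"rz": -96},{"x": 602,"y": -667,"z": 30,"rz": -96},{"x": 602,"y": -667,"z": 30,"rz": -96},{"x": 602,"y": -667,"z": 30,"rz": -96},{"x": 602,"y": -667,"z": 30,"rz": -96},{"x": 602,"y": -667,"z": 30,"rz": -96},{"x": 602,"y": -667,"z": 30,"rz": -96}]'

```text
validation failed for argument at $.mo...
```

```bash
python3 -c "
from h import *
go(.583,.152,.075,109)"
```

```text
0.1 [ 0.1455 -0.633   0.2303] F [-0.29 -0.03  0.01] d [ 602.1 -666.8  156.6] rv [ -0.1  -0.1 -96.1] 0.9973904348238383
```

Call:
arm_command --hand 0 --motion '[{"x": 50,"y": -55,"z": 0,"rx": 0,"ry": 0,"rz": -8},{"x": 100,"y": -110,"z": 0,"rx": 0,"ry": 0,"rz": -16}]'

```text
time_s: 0.3
tool_pos: [0.1944, -0.5454, 0.2301]
ee_rot: [0.968, 0.252, 0.0, -0.001]
force: [0.7, 0.1, 0.1]
width: 0.696
finger_force: 0.0
```

```bash
python3 -c "
from h import *
go(.583,.152,.1,109)"
```

```text
0.3 [ 0.1944 -0.5454  0.2301] F [0.65 0.11 0.13] d [ 678.9 -419.7  131.4] rv [ -0.   -0.1 -79.9] 0.6960915090467514
```

Call:
arm_command --motion '[{"x": 340,"y": -210,"z": 0,"rx": 0,"ry": 0,"rz": -40},{"x": 340,"y": -210,"z": 0,"rx": 0,"ry": 0,"rz": -40},{"x": 340,"y": -210,"z": 0,"rx": 0,"ry": 0,"rz": -40},{"x": 340,"y": -210,"z": 0,"rx": 0,"ry": 0,"rz": -40},{"x": 340,"y": -210,"z": 0,"rx": 0,"ry": 0,"rz": -40},{"x": 340,"y": -210,"z": 0,"rx": 0,"ry": 0,"rz": -40},{"x": 340,"y": -210,"z": 0,"rx": 0,"ry": 0,"rz": -40},{"x": 340,"y": -210,"z": 0,"rx": 0,"ry": 0,"rz": -40},{"x": 340,"y": -210,"z": 0,"rx": 0,"ry": 0,"rz": -40},{"x": 340,"y": -210,"z": 0,"rx": 0,"ry": 0,"rz": -40}]'

```text
time_s: 1.3
tool_pos: [0.3907, -0.197, 0.231]
ee_rot: [0.824, 0.567, -0.0, -0.0]
force: [1.1, 0.4, 0.6]
width: -0.001
finger_force: 0.0
```

```bash
python3 -c "
from h import *
go(.583,.152,.1,109)"
```

```text
1.3 [ 0.3907 -0.197   0.231 ] F [1.13 0.37 0.57] d [394.7  55.3 130.9] rv [ -0.    0.  -39.9] -0.001457114123717227
```

Call:
arm_command --motion '[{"x": 395,"y": 55,"z": 110,"rx": 0,"ry": 0,"rz": -40},{"x": 395,"y": 55,"z": 110,"rx": 0,"ry": 0,"rz": -40},{"x": 395,"y": 55,"z": 110,"rx": 0,"ry": 0,"rz": -40},{"x": 395,"y": 55,"z": 110,"rx": 0,"ry": 0,"rz": -40},{"x": 395,"y": 55,"z": 110,"rx": 0,"ry": 0,"rz": -40},{"x": 395,"y": 55,"z": 110,"rx": 0,"ry": 0,"rz": -40},{"x": 395,"y": 55,"z": 110,"rx": 0,"ry": 0,"rz": -40},{"x": 395,"y": 55,"z": 110,"rx": 0,"ry": 0,"rz": -40},{"x": 395,"y": 55,"z": 110,"rx": 0,"ry": 0,"rz": -40},{"x": 395,"y": 55,"z": 110,"rx": 0,"ry": 0,"rz": -40},{"x": 395,"y": 55,"z": 110,"rx": 0,"ry": 0,"rz": -40}]'

```text
time_s: 2.4
tool_pos: [0.5838, 0.1489, 0.1212]
ee_rot: [0.582, 0.813, -0.0, -0.0]
force: [-0.3, -0.3, 0.5]
width: -0.0
finger_force: 0.0
```

```bash
python3 -c "
from h import *
go(.583,.152,.056,109)"
```

```text
2.4 [0.5838 0.1489 0.1212] F [-0.33 -0.27  0.45] d [ 3.2  0.3 65.2] rv [-0.   0.  -0.2] -0.00032080672388115714
```

Call:
arm_command --motion '[{"x": 3,"y": 0,"z": 40,"rx": 0,"ry": 0,"rz": 0},{"x": 3,"y": 0,"z": 60,"rx": 0,"ry": 0,"rz": 0},{"x": 3,"y": 0,"z": 65,"rx": 0,"ry": 0,"rz": 0},{"x": 3,"y": 0,"z": 67,"rx": 0,"ry": 0,"rz": 0},{"x": 3,"y": 0,"z": 68,"rx": 0,"ry": 0,"rz": 0},{"x": 3,"y": 0,"z": 69,"rx": 0,"ry": 0,"rz": 0},{"x": 3,"y": 0,"z": 70,"rx": 0,"ry": 0,"rz": 0},{"x": 3,"y": 0,"z": 71,"rx": 0,"ry": 0,"rz": 0},{"x": 3,"y": 0,"z": 71,"rx": 0,"ry": 0,"rz": 0}]'

```text
time_s: 3.3
tool_pos: [0.5828, 0.1537, 0.0504]
ee_rot: [0.581, 0.814, 0.0, 0.0]
force: [-0.2, -0.1, -0.1]
width: 0.0
finger_force: 0.0
```

Call:
arm_command --motion '[{"x": 0,"y": 0,"z": 1,"rx": 0,"ry": 0,"rz": 0},{"x": 0,"y": 0,"z": 1.5,"rx": 0,"ry": 0,"rz": 0},{"x": 0,"y": 0,"z": 1.5,"rx": 0,"ry": 0,"rz": 0}]'

```text
time_s: 3.6
tool_pos: [0.583, 0.1538, 0.0501]
ee_rot: [0.581, 0.814, -0.0, -0.0]
force: [-4.1, -0.4, 7.6]
width: 0.0
finger_force: 3.9
```

Wall 1 is touched at 7.6 N, at the expected 50 mm height. Wall 2 is next.

```bash
python3 -c "
from h import *
go(.583,.080,.050,109);go(.582,.008,.050,109)"
```

```text
3.6 [0.583  0.1538 0.0501] F [-4.15 -0.42  7.65] d [-69.8 -24.    0.1] rv [-0.  0. -0.] 0.00022192523792652265
3.6 [0.583  0.1538 0.0501] F [-4.15 -0.42  7.65] d [-1.375e+02 -4.830e+01  1.000e-01] rv [-0.  0. -0.] 0.00022192523792652265
```

Call:
arm_command --motion '[{"x": 0,"y": 0,"z": -10,"rx": 0,"ry": 0,"rz": 0},{"x": -35,"y": -12,"z": -10,"rx": 0,"ry": 0,"rz": 0},{"x": -70,"y": -24,"z": -10,"rx": 0,"ry": 0,"rz": 0},{"x": -70,"y": -24,"z": -10,"rx": 0,"ry": 0,"rz": 0},{"x": -70,"y": -24,"z": -5,"rx": 0,"ry": 0,"rz": 0},{"x": -70,"y": -24,"z": -3,"rx": 0,"ry": 0,"rz": 0},{"x": -70,"y": -24,"z": -2,"rx": 0,"ry": 0,"rz": 0},{"x": -70,"y": -24,"z": -1,"rx": 0,"ry": 0,"rz": 0},{"x": -70,"y": -24,"z": 0,"rx": 0,"ry": 0,"rz": 0},{"x": -70,"y": -24,"z": 0,"rx": 0,"ry": 0,"rz": 0}]'

```text
time_s: 4.6
tool_pos: [0.5825, 0.0806, 0.05]
ee_rot: [0.581, 0.814, -0.0, -0.001]
force: [-6.1, 0.4, 11.3]
width: -0.001
finger_force: 5.2
```

Call:
arm_command --motion '[{"x": 0,"y": 0,"z": -10,"rx": 0,"ry": 0,"rz": 0},{"x": -35,"y": -12,"z": -10,"rx": 0,"ry": 0,"rz": 0},{"x": -68,"y": -24,"z": -10,"rx": 0,"ry": 0,"rz": 0},{"x": -68,"y": -24,"z": -10,"rx": 0,"ry": 0,"rz": 0},{"x": -68,"y": -24,"z": -5,"rx": 0,"ry": 0,"rz": 0},{"x": -68,"y": -24,"z": -3,"rx": 0,"ry": 0,"rz": 0},{"x": -68,"y": -24,"z": -2,"rx": 0,"ry": 0,"rz": 0},{"x": -68,"y": -24,"z": -1,"rx": 0,"ry": 0,"rz": 0},{"x": -68,"y": -24,"z": 0,"rx": 0,"ry": 0,"rz": 0},{"x": -68,"y": -24,"z": 0,"rx": 0,"ry": 0,"rz": 0}]'

```text
time_s: 5.6
tool_pos: [0.5818, 0.0086, 0.05]
ee_rot: [0.581, 0.814, -0.0, -0.001]
force: [-5.8, 2.6, 10.3]
width: -0.001
finger_force: 5.5
```

All three walls are touched, in order. Now I raise, open slightly to make a fork, and go behind the can.

```bash
python3 -c "
from h import *
go(.414,.165,.15,109,-5)"
```

```text
5.6 [0.5818 0.0086 0.05  ] F [-5.8   2.64 10.3 ] d [ 202.7 -107.9  -99.5] rv [-0.1 -5.1  0. ] -0.0007395876300920051
```

Call:
arm_command --hand 0.24 --motion '[{"x": 0,"y": 0,"z": -50,"rx": 0,"ry": 0,"rz": 0},{"x": 0,"y": 0,"z": -100,"rx": 0,"ry": 0,"rz": 0},{"x": 203,"y": -108,"z": -100,"rx": 0,"ry": -5,"rz": 0},{"x": 203,"y": -108,"z": -100,"rx": 0,"ry": -5,"rz": 0},{"x": 203,"y": -108,"z": -100,"rx": 0,"ry": -5,"rz": 0},{"x": 203,"y": -108,"z": -100,"rx": 0,"ry": -5,"rz": 0},{"x": 203,"y": -108,"z": -100,"rx": 0,"ry": -5,"rz": 0},{"x": 203,"y": -108,"z": -100,"rx": 0,"ry": -5,"rz": 0},{"x": 203,"y": -108,"z": -100,"rx": 0,"ry": -5,"rz": 0}]'

```text
time_s: 6.5
tool_pos: [0.414, 0.1652, 0.149]
ee_rot: [0.58, 0.814, -0.025, 0.036]
force: [0.4, 0.4, 0.3]
width: 0.24
finger_force: 0.0
```

```bash
python3 -c "
from h import *
go(.414,.165,.028,109,-5)
f=cams.grab_frame('side');cv2.imwrite('pics/s1.png',f['image'][:,:,::-1])"
```

```text
6.5 [0.414  0.1652 0.149 ] F [0.44 0.41 0.31] d [ 1.040e+01 -1.000e-01  1.206e+02] rv [0.1 0.  0.1] 0.23962134465805976
```

View pics/s1.png

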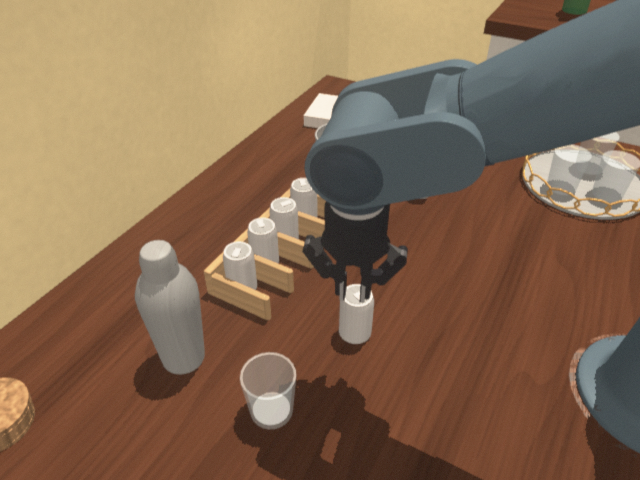

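The fingers are a narrow fork at about (350,293), beyond the can in the picture plane but high and clear. The tumbler (270,390) is clear as well. Descending.

Call:
arm_command --motion '[{"x": 4,"y": 0,"z": 45,"rx": 0,"ry": 0,"rz": 0},{"x": 8,"y": 0,"z": 90,"rx": 0,"ry": 0,"rz": 0},{"x": 10,"y": 0,"z": 120,"rx": 0,"ry": 0,"rz": 0},{"x": 10,"y": 0,"z": 120,"rx": 0,"ry": 0,"rz": 0},{"x": 10,"y": 0,"z": 120,"rx": 0,"ry": 0,"rz": 0}]'

```text
time_s: 7.05
tool_pos: [0.4152, 0.1636, 0.0288]
ee_rot: [0.581, 0.813, -0.025, 0.035]
force: [-0.1, -0.4, -0.3]
width: 0.242
finger_force: 0.0
```

Call:
arm_command --motion '[{"x": -5,"y": 0,"z": 0.4,"rx": 0,"ry": 0,"rz": 0},{"x": -10,"y": 0,"z": 0.9,"rx": 0,"ry": 0,"rz": 0},{"x": -15,"y": 0,"z": 1.3,"rx": 0,"ry": 0,"rz": 0},{"x": -20,"y": 0,"z": 1.7,"rx": 0,"ry": 0,"rz": 0},{"x": -25,"y": 0,"z": 2.2,"rx": 0,"ry": 0,"rz": 0},{"x": -30,"y": 0,"z": 2.6,"rx": 0,"ry": 0,"rz": 0},{"x": -35,"y": 0,"z": 3.1,"rx": 0,"ry": 0,"rz": 0},{"x": -40,"y": 0,"z": 3.5,"rx": 0,"ry": 0,"rz": 0},{"x": -45,"y": 0,"z": 3.9,"rx": 0,"ry": 0,"rz": 0},{"x": -50,"y": 0,"z": 4.4,"rx": 0,"ry": 0,"rz": 0}]'

```text
time_s: 8.05
tool_pos: [0.4308, 0.1162, 0.0284]
ee_rot: [0.581, 0.813, -0.025, 0.036]
force: [-0.5, 2.3, 1.9]
width: 0.239
finger_force: 1.0
```

```bash
cat >> h.py <<'E'
def top(x0,y0,rad=.045):
    """centre of a can's top near x0,y0 from scene and side"""
    for n in ["scene","side"]:
        f=cams.grab_frame(n); q=pts(f).reshape(-1,3); im=f["image"].reshape(-1,3).mean(1)
        m=q[(im>90)&(abs(q[:,2]-.09)<.005)&(np.hypot(q[:,0]-x0,q[:,1]-y0)<rad)][:,:2]
        if len(m)<20: print(n,"few",len(m)); continue
        lo,hi=np.percentile(m,[1,99],axis=0); print(n,len(m),((lo+hi)/2).round(4),(hi-lo).round(3))
    return f
E
python3 -c "
from h import *
go(.46,.02,.028,109,-5)
f=top(.44,.08);cv2.imwrite('pics/s2.png',f['image'][:,:,::-1])"
```

```text
8.05 [0.4308 0.1162 0.0284] F [-0.5   2.32  1.91] d [-100.1   -3.6    9.1] rv [ 0.  -0.  -0.1] 0.2385163623181947
scene 196 [0.4445 0.0798] [0.046 0.039]
side few 0
```

View pics/s2.png

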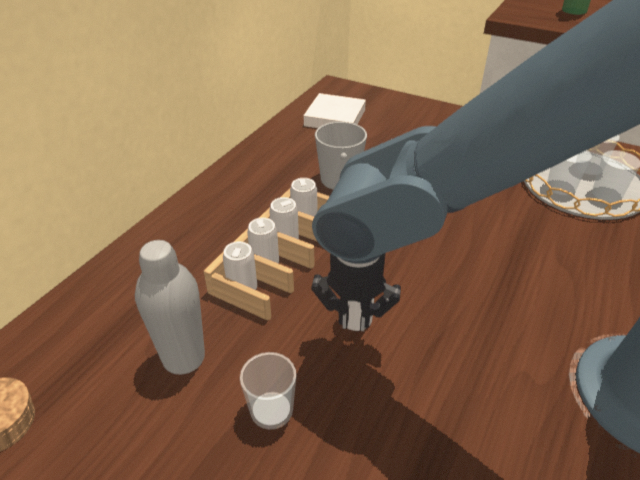

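The can (355,315) sits upright in the fork and has moved as predicted, so I keep pushing.

Call:
arm_command --motion '[{"x": -5,"y": 0,"z": 0.4,"rx": 0,"ry": 0,"rz": 0},{"x": -10,"y": 0,"z": 0.9,"rx": 0,"ry": 0,"rz": 0},{"x": -15,"y": 0,"z": 1.3,"rx": 0,"ry": 0,"rz": 0},{"x": -20,"y": 0,"z": 1.7,"rx": 0,"ry": 0,"rz": 0},{"x": -25,"y": 0,"z": 2.2,"rx": 0,"ry": 0,"rz": 0},{"x": -30,"y": 0,"z": 2.6,"rx": 0,"ry": 0,"rz": 0},{"x": -35,"y": 0,"z": 3.1,"rx": 0,"ry": 0,"rz": 0},{"x": -40,"y": 0,"z": 3.5,"rx": 0,"ry": 0,"rz": 0},{"x": -45,"y": 0,"z": 3.9,"rx": 0,"ry": 0,"rz": 0},{"x": -50,"y": 0,"z": 4.4,"rx": 0,"ry": 0,"rz": 0},{"x": -55,"y": 0,"z": 4.8,"rx": 0,"ry": 0,"rz": 0}]'

```text
time_s: 9.25
tool_pos: [0.4486, 0.0639, 0.0283]
ee_rot: [0.581, 0.813, -0.025, 0.035]
force: [-0.1, 1.1, 0.1]
width: 0.239
finger_force: 0.6
```

Call:
arm_command --motion '[{"x": -5,"y": 0,"z": 0.4,"rx": 0,"ry": 0,"rz": 0},{"x": -10,"y": 0,"z": 0.9,"rx": 0,"ry": 0,"rz": 0},{"x": -15,"y": 0,"z": 1.3,"rx": 0,"ry": 0,"rz": 0},{"x": -20,"y": 0,"z": 1.7,"rx": 0,"ry": 0,"rz": 0},{"x": -25,"y": 0,"z": 2.2,"rx": 0,"ry": 0,"rz": 0},{"x": -30,"y": 0,"z": 2.6,"rx": 0,"ry": 0,"rz": 0},{"x": -35,"y": 0,"z": 3.1,"rx": 0,"ry": 0,"rz": 0},{"x": -40,"y": 0,"z": 3.5,"rx": 0,"ry": 0,"rz": 0},{"x": -45,"y": 0,"z": 3.9,"rx": 0,"ry": 0,"rz": 0},{"x": -50,"y": 0,"z": 4.4,"rx": 0,"ry": 0,"rz": 0}]'

```text
time_s: 10.25
tool_pos: [0.4649, 0.0164, 0.0284]
ee_rot: [0.581, 0.813, -0.025, 0.036]
force: [0.3, 1.0, -0.8]
width: 0.241
finger_force: 0.6
```

```bash
python3 -c "
from h import *
go(.46,.02,.028,109,-5)
f=top(.475,-.022)"
```

```text
10.25 [0.4649 0.0164 0.0284] F [ 0.28  0.98 -0.8 ] d [ 5.  -3.5 -0.1] rv [-0.   0.  -0.1] 0.241448366020733
scene 112 [ 0.4804 -0.0218] [0.043 0.034]
side few 0
```

Call:
arm_command --motion '[{"x": -4,"y": 0,"z": 0.3,"rx": 0,"ry": 0,"rz": 0},{"x": -8,"y": 0,"z": 0.7,"rx": 0,"ry": 0,"rz": 0},{"x": -8,"y": 0,"z": 0.7,"rx": 0,"ry": 0,"rz": 0},{"x": 20,"y": 0,"z": -1.7,"rx": 0,"ry": 0,"rz": 0},{"x": 40,"y": 0,"z": -3.5,"rx": 0,"ry": 0,"rz": 0},{"x": 36,"y": 0,"z": -50,"rx": 0,"ry": 0,"rz": 0},{"x": 32,"y": 0,"z": -100,"rx": 0,"ry": 0,"rz": 0},{"x": 32,"y": 0,"z": -100,"rx": 0,"ry": 0,"rz": 0}]'

```text
time_s: 11.15
tool_pos: [0.4568, 0.055, 0.1325]
ee_rot: [0.58, 0.813, -0.022, 0.042]
force: [1.3, -0.4, 0.8]
width: 0.244
finger_force: 0.0
```

```bash
python3 -c "
from h import *
f=top(.48,-.028);cv2.imwrite('pics/s3.png',f['image'][:,:,::-1])
go(.40,-.027,.128,179.4,-5)"
```

```text
scene 244 [ 0.4814 -0.0229] [0.044 0.045]
side 225 [ 0.4783 -0.019 ] [0.044 0.042]
11.25 [0.4528 0.0551 0.1267] F [-0.54  0.32 -0.52] d [-60.4 -76.6   3.9] rv [ -6.    0.2 -70.2] 0.23899844424121636
```

```bash
python3 -c "
from h import *
go(.412,-.021,.128,179.4,-5)"
```

```text
11.25 [0.4528 0.0551 0.1267] F [-0.54  0.32 -0.52] d [-58.6 -63.3   3.8] rv [ -6.    0.2 -70.2] 0.23899844424121636
```

Call:
arm_command --motion '[{"x": -59,"y": -63,"z": 4,"rx": -6,"ry": 0.2,"rz": -70},{"x": -59,"y": -63,"z": 4,"rx": -6,"ry": 0.2,"rz": -70},{"x": -59,"y": -63,"z": 4,"rx": -6,"ry": 0.2,"rz": -70},{"x": -59,"y": -63,"z": 4,"rx": -6,"ry": 0.2,"rz": -70},{"x": -59,"y": -63,"z": 4,"rx": -6,"ry": 0.2,"rz": -70},{"x": -59,"y": -63,"z": 4,"rx": -6,"ry": 0.2,"rz": -70},{"x": -59,"y": -63,"z": 4,"rx": -6,"ry": 0.2,"rz": -70},{"x": -59,"y": -63,"z": 4,"rx": -6,"ry": 0.2,"rz": -70},{"x": -59,"y": -63,"z": 4,"rx": -6,"ry": 0.2,"rz": -70},{"x": -59,"y": -63,"z": 4,"rx": -6,"ry": 0.2,"rz": -70}]'

```text
time_s: 12.25
tool_pos: [0.41, -0.021, 0.1246]
ee_rot: [0.007, 0.999, 0.0, 0.04]
force: [-0.5, -0.5, -0.9]
width: 0.245
finger_force: 0.0
```

```bash
python3 -c "
from h import *
f=top(.48,-.022);cv2.imwrite('pics/s4.png',f['image'][:,:,::-1])
go(.412,-.021,.028,179.4,-5);print(env.state()['q'])"
```

```text
scene 248 [ 0.481  -0.0229] [0.045 0.045]
side 400 [ 0.4792 -0.0202] [0.044 0.045]
12.35 [ 0.4104 -0.021   0.1251] F [ 0.41 -1.06 -0.36] d [ 6.3 -0.1 96.9] rv [ 0.  -0.4 -0.3] 0.23984325696551992
[-0.34611975 -0.27673024  2.28071931  0.0310316   1.06137331 -1.91478748]
```

View pics/s4.png

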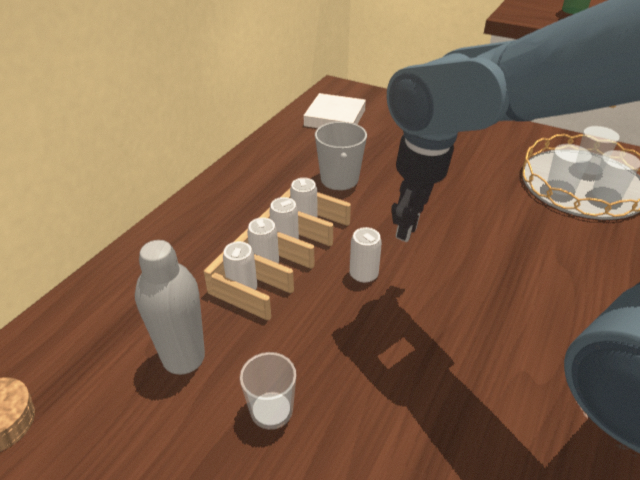

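The can (365,255) is upright with the fork behind it at (405,230), in line with the third lane. Descend, then push.

Call:
arm_command --motion '[{"x": 3,"y": -0.5,"z": 45,"rx": 0,"ry": 0,"rz": 0},{"x": 5,"y": -0.5,"z": 85,"rx": 0,"ry": 0,"rz": 0},{"x": 6,"y": -0.5,"z": 96,"rx": 0,"ry": 0,"rz": 0},{"x": 6,"y": -0.5,"z": 96,"rx": 0,"ry": 0,"rz": 0},{"x": 6,"y": -0.5,"z": 96,"rx": 0,"ry": 0,"rz": 0}]'

```text
time_s: 12.85
tool_pos: [0.4143, -0.0219, 0.0314]
ee_rot: [0.007, 0.999, -0.0, 0.043]
force: [0.2, -0.5, 1.4]
width: 0.239
finger_force: 0.0
```

Call:
arm_command --motion '[{"x": -8,"y": 0,"z": 0.7,"rx": 0,"ry": 0,"rz": 0},{"x": -16,"y": 0,"z": 1.4,"rx": 0,"ry": 0,"rz": 0},{"x": -22,"y": 0,"z": 1.9,"rx": 0,"ry": 0,"rz": 0},{"x": -27,"y": 0,"z": 2.3,"rx": 0,"ry": 0,"rz": 0},{"x": -32,"y": 0,"z": 2.7,"rx": 0,"ry": 0,"rz": 0},{"x": -37,"y": 0,"z": 3.2,"rx": 0,"ry": 0,"rz": 0},{"x": -42,"y": -0.5,"z": 3.6,"rx": 0,"ry": 0,"rz": 0},{"x": -47,"y": -1,"z": 4.1,"rx": 0,"ry": 0,"rz": 0},{"x": -52,"y": -1.5,"z": 4.5,"rx": 0,"ry": 0,"rz": 0},{"x": -57,"y": -2,"z": 4.9,"rx": 0,"ry": 0,"rz": 0},{"x": -62,"y": -2.5,"z": 5.4,"rx": 0,"ry": 0,"rz": 0}]'

```text
time_s: 13.95
tool_pos: [0.4758, -0.025, 0.0299]
ee_rot: [0.007, 0.999, -0.0, 0.042]
force: [-1.6, 0.9, 0.9]
width: 0.245
finger_force: 0.8
```

```bash
python3 -c "
from h import *
go(.505,-.0275,.028,179.4,-5)
f=top(.505,-.025)"
```

```text
13.95 [ 0.4758 -0.025   0.0299] F [-1.57  0.89  0.85] d [-29.   -2.1   4.3] rv [-0.  -0.2 -0.2] 0.24526369869046855
scene 261 [ 0.5119 -0.0236] [0.046 0.046]
side 311 [ 0.5152 -0.0215] [0.039 0.046]
```

Call:
arm_command --motion '[{"x": -4,"y": -1.5,"z": 0.3,"rx": 0,"ry": 0,"rz": 0},{"x": -8,"y": -3,"z": 0.7,"rx": 0,"ry": 0,"rz": 0},{"x": -12,"y": -4,"z": 1.1,"rx": 0,"ry": 0,"rz": 0},{"x": -16,"y": -5,"z": 1.4,"rx": 0,"ry": 0,"rz": 0},{"x": -20,"y": -5,"z": 1.8,"rx": 0,"ry": 0,"rz": 0},{"x": -24,"y": -5,"z": 2.1,"rx": 0,"ry": 0,"rz": 0},{"x": -24,"y": -5,"z": 2.1,"rx": 0,"ry": 0,"rz": 0}]'

```text
time_s: 14.75
tool_pos: [0.5002, -0.0305, 0.03]
ee_rot: [0.007, 0.999, -0.0, 0.042]
force: [-0.4, -0.7, -0.0]
width: 0.24
finger_force: 0.2
```

```bash
python3 -c "
from h import *
go(.535,-.028,.028,179.4,-5)
f=top(.537,-.027);cv2.imwrite('pics/s5.png',f['image'][100:400,150:550,::-1].repeat(2,0).repeat(2,1))"
```

```text
14.75 [ 0.5002 -0.0305  0.03  ] F [-0.4  -0.73 -0.05] d [-34.5   3.    4.9] rv [-0.  -0.2 -0.2] 0.2401791008048857
scene 259 [ 0.5372 -0.0298] [0.045 0.046]
side 287 [ 0.5388 -0.0274] [0.037 0.045]
```

View pics/s5.png

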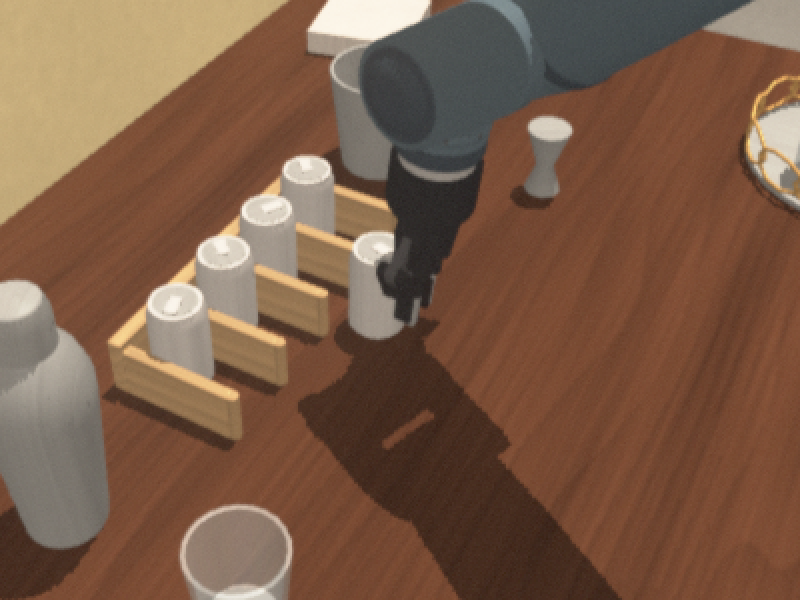

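The can (375,290 in the crop) is at the mouth of the third lane, in line with its stock can. Push straight in.

Call:
arm_command --motion '[{"x": -4,"y": 0,"z": 0.3,"rx": 0,"ry": 0,"rz": 0},{"x": -8,"y": 0.3,"z": 0.7,"rx": 0,"ry": 0,"rz": 0},{"x": -12,"y": 0.6,"z": 1.1,"rx": 0,"ry": 0,"rz": 0},{"x": -16,"y": 1,"z": 1.4,"rx": 0,"ry": 0,"rz": 0},{"x": -20,"y": 1,"z": 1.8,"rx": 0,"ry": 0,"rz": 0},{"x": -24,"y": 1,"z": 2.1,"rx": 0,"ry": 0,"rz": 0},{"x": -28,"y": 1,"z": 2.4,"rx": 0,"ry": 0,"rz": 0},{"x": -32,"y": 1,"z": 2.8,"rx": 0,"ry": 0,"rz": 0},{"x": -36,"y": 1,"z": 3.2,"rx": 0,"ry": 0,"rz": 0},{"x": -40,"y": 1,"z": 3.5,"rx": 0,"ry": 0,"rz": 0},{"x": -44,"y": 1,"z": 3.9,"rx": 0,"ry": 0,"rz": 0},{"x": -44,"y": 1,"z": 3.9,"rx": 0,"ry": 0,"rz": 0}]'

```text
time_s: 16.05
tool_pos: [0.5444, -0.0301, 0.0298]
ee_rot: [0.007, 0.999, -0.0, 0.042]
force: [-0.0, 0.2, -0.5]
width: 0.238
finger_force: 0.1
```

```bash
python3 -c "
from h import *
go(.565,-.028,.028,179.4,-5)
top(.582,-.028,.03);top(.653,-.028,.033)"
```

```text
16.05 [ 0.5444 -0.0301  0.0298] F [-0.01  0.17 -0.53] d [-20.4   2.4   3.5] rv [-0.  -0.2 -0.2] 0.23768225608303387
scene 278 [ 0.5809 -0.0292] [0.045 0.044]
side 246 [ 0.5839 -0.0267] [0.034 0.046]
scene 301 [ 0.6532 -0.03  ] [0.045 0.045]
side 327 [ 0.6512 -0.0268] [0.045 0.044]
```

Call:
arm_command --motion '[{"x": -3,"y": 0,"z": 0.3,"rx": 0,"ry": 0,"rz": 0},{"x": -6,"y": 0,"z": 0.5,"rx": 0,"ry": 0,"rz": 0},{"x": -9,"y": 0,"z": 0.8,"rx": 0,"ry": 0,"rz": 0},{"x": -12,"y": 0,"z": 1,"rx": 0,"ry": 0,"rz": 0},{"x": -14,"y": 0,"z": 1.2,"rx": 0,"ry": 0,"rz": 0},{"x": -16,"y": 0,"z": 1.4,"rx": 0,"ry": 0,"rz": 0},{"x": -17,"y": 0,"z": 1.5,"rx": 0,"ry": 0,"rz": 0},{"x": -18,"y": 0,"z": 1.6,"rx": 0,"ry": 0,"rz": 0},{"x": -19,"y": 0,"z": 1.7,"rx": 0,"ry": 0,"rz": 0},{"x": -19,"y": 0,"z": 1.7,"rx": 0,"ry": 0,"rz": 0}]'

```text
time_s: 17.25
tool_pos: [0.5628, -0.0302, 0.0295]
ee_rot: [0.007, 0.999, -0.0, 0.042]
force: [-1.4, -0.3, 0.4]
width: 0.244
finger_force: 0.5
```

```bash
python3 -c "
from h import *
go(.565,-.028,.028,179.4,-5)
top(.600,-.028,.027);top(.653,-.028,.027)"
```

```text
17.25 [ 0.5628 -0.0302  0.0295] F [-1.39 -0.3   0.43] d [-2.   2.3  1.7] rv [-0.  -0.2 -0.2] 0.24388056456344578
scene 285 [ 0.5999 -0.0304] [0.045 0.046]
side 230 [ 0.6027 -0.0263] [0.035 0.045]
scene 303 [ 0.6532 -0.0287] [0.045 0.046]
side 320 [ 0.6519 -0.0272] [0.044 0.044]
```

The centres are 53 mm apart, so the cans are touching. Back off, check and hand in.

Call:
arm_command --motion '[{"x": -1,"y": 0,"z": 0.1,"rx": 0,"ry": 0,"rz": 0},{"x": -1,"y": 0,"z": 0.1,"rx": 0,"ry": 0,"rz": 0},{"x": 10,"y": 0,"z": -0.9,"rx": 0,"ry": 0,"rz": 0},{"x": 30,"y": 0,"z": -2.6,"rx": 0,"ry": 0,"rz": 0},{"x": 60,"y": 0,"z": -5,"rx": 0,"ry": 0,"rz": 0},{"x": 100,"y": 0,"z": -9,"rx": 0,"ry": 0,"rz": 0},{"x": 100,"y": 0,"z": -50,"rx": 0,"ry": 0,"rz": 0},{"x": 100,"y": 0,"z": -100,"rx": 0,"ry": 0,"rz": 0},{"x": 100,"y": 0,"z": -100,"rx": 0,"ry": 0,"rz": 0}]'

```text
time_s: 18.35
tool_pos: [0.4586, -0.0301, 0.1279]
ee_rot: [0.007, 0.999, -0.002, 0.049]
force: [0.9, 0.2, 0.3]
width: 0.24
finger_force: 0.0
```

```bash
python3 -c "
from h import *
top(.600,-.028,.027);f=top(.653,-.028,.027);cv2.imwrite('pics/s6.png',f['image'][:,:,::-1]);print(env.state()['time_s'])"
```

```text
scene 278 [ 0.6004 -0.0296] [0.045 0.045]
side 348 [ 0.5983 -0.0267] [0.044 0.044]
scene 303 [ 0.6537 -0.0295] [0.044 0.045]
side 324 [ 0.6516 -0.0266] [0.045 0.044]
18.55
```

View pics/s6.png

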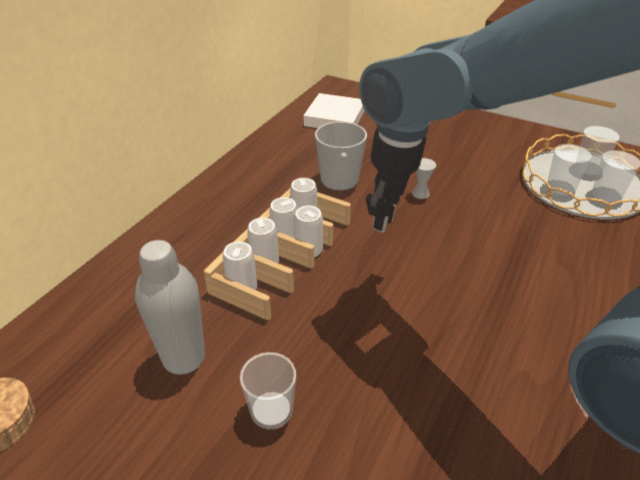

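The can (308,230) stands upright in the third lane against its stock can (284,215), and everything else is where it was.

```bash
python3 -c "
from rig import env
print(env.hand_in())"
```

```text
the job is handed in; nothing more can be done
None
```

The job is handed in: walls 1, 2 and 3 were touched in order from the shaker's end, and the can stands upright in the third gap against the can there (centres measured 53 mm apart), with nothing else visibly moved; no verdict came back.

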